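Scrub the beaker and hold the brush over the drip cup

ROBOT

A 6-joint arm with a two-finger parallel gripper is mounted at the origin on the work surface. World frame = base frame: x ahead of the robot, y to its left, z up, the work surface at z = 0. Lengths are in m, angles in degrees, forces in N, time in s.
With the tool pointing down it reaches from about 0.4 to 0.825 m from the base axis. Payload 7 kg.
Tool frame: the origin (TCP) lies between the finger pads; the fingertips stand 19 mm ahead of it and the grasp point (between the pads) is the TCP; x points along the fingers, y is the direction in which the jaws open and shut, and the axes are right-handed (so a half turn about x gives the same grasp; the last joint's range is limited). The gripper opens to 88 mm and grips with 3 to 60 N. Pads are 19 mm wide; open, the fingers measure 130 mm over their backs; the gripper's body (78 mm by 193 mm) begins 47 mm behind the grasp point.
Start: joints at [87.496, 20.546, 0.682, 0, -70.136, -16.507], TCP at [0.22, 0.638, 0.246] pointing down, gripper open.
Joint ranges: [-176.03, 176.03], [-82.01, 121.73], [-58.28, 71.71], [-173.87, 95.51], [-174.79, -0.11], [-173.66, 173.66]. Speed limits (degrees/s): [136.94, 136.94, 172.46, 180, 180, 180].

INTERFACE

Orientations are given as [roll, pitch, yaw] about the fixed x, y, z axes, in that order (R = Rz(yaw) Ry(pitch) Rx(roll)).
In Python, from plant import r gives the robot as it stands.
- The arm moves only by the tool send_rows, never from a script. Its argument "plan" is a list of rows, each a list of 2 entries, a list of its own where there are three numbers: the shift along the tool's x, y, z scaled (see below), then the turn, a rotation vector about the tool's x, y, z scaled (see below). A call has exactly 5 rows; each row is the pose to reach, as a shift and turn from the pose measured when the call began, along the tool's axes at that moment; what a row does not reach only later rows make up. The controller multiplies each number of a shift by 0.15 m and each number of a turn by pi/4 rad. A row lasts 1/10 s, in which the tool goes at most 50 mm and 8.59 degrees, less where a joint would pass 70% of its speed; a pose out of reach is approached as far as the arm can. A call with a number of a shift or a turn outside -1 to 1 is refused whole. A call with a gripper value outside its range is refused whole. "jaw" is the opening, from -1 (shut) to 1 (fully open), so that 0 is half open, set as the call begins (left out, the last holds). The fingers move at their own pace and stop on an object; "force" is the grip in N (left out, the last holds). Time passes only in rows, so rows that repeat a pose let the fingers close, or fill a call up. It gives the time, the measured TCP pose, the force and the opening at its end, in the units of the state.
- r.get_state(): the state, without advancing time (a new reading comes with each control period).
- r.capture(name): name is "scene" or "top"; returns a dict with "color" (480x640x3 uint8, red, green, blue), "range_z" (480x640 float32, m along the optical axis (not along the pixel's ray), 0 where there is no reading), "mtx" (3x3 intrinsics, pixels), "pose" (4x4, takes a point from camera to world coordinates). Camera axes: x right, y down, z forward; pixel columns grow to the right and rows downward; lengths in m; the calibration is good to about 2 mm. A picture is of the moment at which its call begins.
- r.close_job(): hands the job in, once; it reports no verdict.
Trained networks look in a picture, given as the dict that the camera call returned (one of the last four; its "shot" number tells which), for a name from the list of things; names that differ only in an ending like _2 or _b are one class to them, and where a whole thing is asked for, a point or a joint stands for the part that bears it (a point fixed in the world has none). Each returns a list of dicts, best first, with "score" (0 to 1); they miss things now and then, are a little off and sometimes report something else, mostly with a low value. They report only what shows in the picture. A call takes as long as a camera call. They do not tell look-alikes from the thing itself.
- r.find_in(picture, target): "uv" ([column, row] in pixels, amid what is visible of it).
- r.trace(picture, target): "mask" (480x640 bool, what is visible of it) and "uv" ([column, row] in pixels, amid what is visible of it).
The state is a dict: "time_s": time; "joints": joint angles; "qd": joint speeds; "joint_torque": joint torques, N m; "tcp_pos": TCP position; "eef_rot": TCP orientation; "contact_force": force on the tool from outside, world axes, zero at the start; "moment": the same for the moment, N m; "gripper_width": finger opening in m.
Only numpy, scipy, OpenCV 4.12 (cv2) and the standard library are available. Lean on these libraries where they do the work, as an engineer would, in place of code of your own. Each camera call takes 0.05 s, during which the arm holds its last target. There are 200 camera calls.

TASK

Take the blue-handled brush out of its white stand, push it down to the bottom of the glass beaker three times, drawing it up at least half way to the rim between strokes, with the beaker left standing where it is. Then carry the brush over the steel rail, between its posts and without touching it, to the white drip cup with the red band, and stop with the brush upright, its tip centred over the cup's mouth and about 15 mm above the rim, never touching the cup. Finish while still holding the brush there, motionless, so that it drips into the cup; leave the bottle, the dishes and the slide box alone.

Things in the scene. Friction and masses are not known exactly. Their poses are not given: they have to be found in the camera images.
- brush: Loose round brush, 215 mm long, 50 to 100 g, hanging upright in the stand by its guard disc. Origin at the bottom centre of the yellow bristles, z towards the handle. From the origin up: rigid bristles 28 mm diameter to 85 mm; steel stem 8 mm diameter to 130 mm; blue guard disc 48 mm diameter to 135 mm; straight round blue handle 18 mm diameter to 215 mm, gripped from above at any yaw
- brush_tip (a point): bottom centre of the bristles, the same point as the brush's origin
- stand: Fixed brush stand: white top plate 96 x 96 mm, upper face 140 mm above the bench, on four thin legs over a 100 x 100 mm base; the brush hangs in a 37 mm hole in the middle of the plate, bristle tip 10 mm above the bench, and is lifted straight up (its tip clears the plate after 130 mm). Origin on the bench under the hole
- stand_hole (a point): centre of the hole at the upper face of the stand's top plate, 140 mm above the bench
- beaker: Loose straight glass beaker, with a thin green foot, 72 mm outer and 64 mm inner diameter, 100 mm tall, inner floor 5 mm up, about 300 g, standing upright on the bench. Origin at the centre of its underside, z up
- beaker_floor (a point): centre of the beaker's inner floor, 5 mm above its underside; the rim is 95 mm above this point
- rail: Fixed steel guard rail on the bench between the beaker and the drip cup: horizontal bar 12 mm diameter, 320 mm long along its own y axis (which points roughly along world x), bar axis 100 mm and top 106 mm above the bench, on a post at each end. Origin on the bench under the bar's middle
- drip_cup: Fixed white drip cup with a red band on a steel base disc (88 mm diameter, 6 mm thick): outer diameter 68 mm, inner diameter 58 mm, rim 60 mm above the bench. Origin at the centre of its underside
- cup_rim (a point): centre of the drip cup's mouth at rim height, 60 mm above the bench, z up
- bottle: Bystander: loose amber glass bottle with a black cap, 56 mm diameter, 105 mm tall, 300 g. Origin at the centre of its underside
- dishes: Bystander: loose stack of three glass-lidded dishes with amber contents, 88 mm diameter, 42 mm tall, 200 g. Origin at the centre of its underside
- slide_box: Bystander: loose green slide box, 100 x 75 x 35 mm, 350 g. Origin at the centre of its underside
Mind the look-alikes: they are no part of the job. Leave any turquoise look-alike of the beaker alone.

How it is judged:
By the outcome, as a careful person would: the job done as asked, in the order asked, and still so for the second after the job is handed in, while the arm keeps its last pose, push and grip.
It also fails if it takes over 51 s, if anything falls off the work surface, if the arm or the gripper's body presses on something with over 40 N, if the wrist force passes 120 N, or if a joint passes its speed limit or range.

## Working session

There is one attempt and no reset: what is moved stays moved. The work goes in short steps, Python scripts to look and compute and a tool call to move; the robot and the scene stay as the last step left them, time stands still between calls to the robot, and variables do not carry over. Pictures are saved under pics/ and viewed, about 8 in all and at most 12, crops included, and the job is handed in when it is done.

Besides the shell and the picture viewer there is one more tool, called after "Emit:" as name([rows], argument=value, ...), one row to a line, values as JSON. send_rows: Moves the arm, as the interface text tells. Its arguments: {"type":"object","properties":{"plan":{"type":"array"},"jaw":{"type":"number"},"force":{"type":"number"}},"required":["plan"]}

```bash
ls; mkdir -p pics
cat > h.py <<'E'
import numpy as np, cv2
from plant import r
def save(n,im): cv2.imwrite('pics/'+n+'.png',cv2.cvtColor(im,cv2.COLOR_RGB2BGR))
def pts(p,mask):
    v,u=np.nonzero(mask&(p['range_z']>0)); z=p['range_z'][v,u]
    c=np.stack([u,v,np.ones_like(u)],0)*z
    w=p['pose']@np.vstack([np.linalg.inv(p['mtx'])@c,np.ones(len(u))])
    return w[:3].T
def pix(p,w):
    c=np.linalg.inv(p['pose'])@np.append(w,1); q=p['mtx']@c[:3]; return q[:2]/q[2]
E
python3 - <<'E'
from h import *
print(r.get_state())
for n in ('scene','top'):
    p=r.capture(n); save(n+'0',p['color']); print(n,p['pose'].round(3).tolist())
    for t in ['brush','stand','beaker','rail','drip_cup','bottle','dishes','slide_box']:
        for d in r.trace(p,t):
            w=pts(p,d['mask'])
            print(t,round(d['score'],2),np.round(d['uv']),w.min(0).round(3),w.max(0).round(3),np.median(w,0).round(3)) if len(w) else print(t,d['score'],d['uv'])
E
```

```text
pics
{'time_s': 0.0, 'joints': array([ 8.74970808e+01,  2.05923178e+01,  6.33119673e-01, -2.07856416e-02,
       -7.01351960e+01, -1.65077191e+01]), 'qd': array([ 0.12670142, -0.00236085,  0.03529861, -0.07931047,  0.01823642,
        0.01145318]), 'joint_torque': array([-1.02189533e-03, -5.82711411e+01,  2.93067241e+01,  6.99757621e+00,
        6.96762989e-03, -1.51598069e-04]), 'tcp_pos': array([0.21973758, 0.63774388, 0.24460563]), 'eef_rot': array([  94.81421805,   89.90360398, -104.2034994 ]), 'contact_force': array([0.7304892 , 0.22243848, 0.34336871]), 'moment': array([ 0.02369613,  0.04029577, -0.02979839]), 'gripper_width': 0.08754981864970492}
scene [[0.34, 0.739, -0.581, 1.242], [0.94, -0.258, 0.222, -0.244], [0.014, -0.622, -0.783, 0.931], [0.0, 0.0, 0.0, 1.0]]
brush 0.59 [122. 184.] [ 0.37  -0.308  0.015] [ 0.433 -0.265  0.229] [ 0.416 -0.286  0.146]
stand 0.84 [130. 205.] [ 0.272 -0.352 -0.003] [ 0.463 -0.235  0.178] [ 0.428 -0.289  0.089]
beaker 0.97 [196. 241.] [ 0.472 -0.219 -0.001] [ 0.548 -0.148  0.106] [ 0.531 -0.184  0.066]
beaker 0.86 [332. 352.] [ 0.717 -0.069 
[... 1214 characters left out ...]
9 -0.001] [ 0.788 -0.248  0.103] [ 0.725 -0.289  0.054]
rail 0.92 [308. 313.] [ 0.312 -0.066 -0.004] [0.7   0.031 0.109] [ 0.472 -0.018  0.012]
drip_cup 0.64 [173. 333.] [ 0.388  0.221 -0.005] [0.478 0.32  0.063] [0.433 0.265 0.008]
drip_cup 0.63 [478. 242.] [ 0.568 -0.43  -0.005] [ 0.684 -0.338  0.04 ] [ 0.62  -0.378  0.034]
drip_cup 0.19 [444. 345.] [ 0.345 -0.337 -0.005] [ 0.461 -0.234  0.226] [ 0.411 -0.264  0.139]
bottle 0.9 [157. 256.] [ 0.574  0.262 -0.004] [0.642 0.343 0.108] [0.597 0.28  0.07 ]
slide_box 0.74 [476. 238.] [ 0.568 -0.427  0.001] [ 0.678 -0.338  0.04 ] [ 0.62  -0.377  0.035]
slide_box 0.19 [455. 345.] [ 0.386 -0.323  0.137] [ 0.434 -0.261  0.228] [ 0.411 -0.28   0.146]
```

View pics/scene0.png

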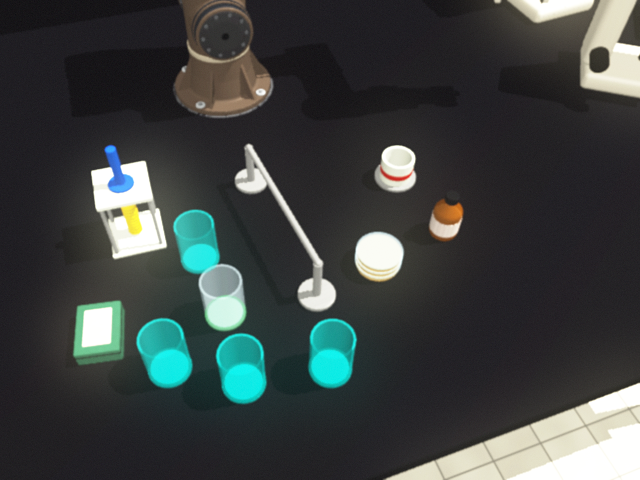

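View pics/top0.png

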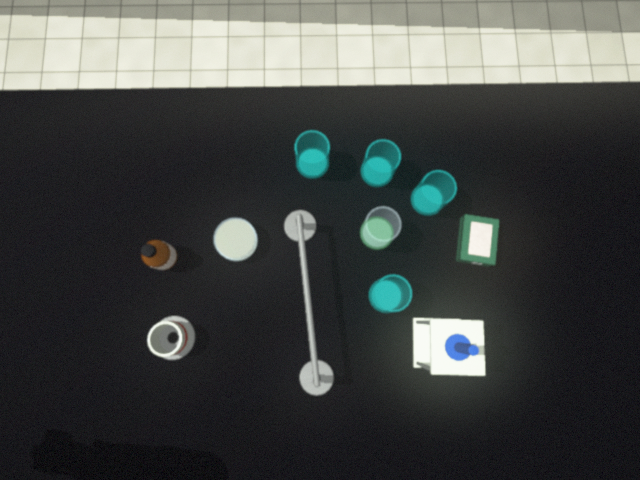

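The two pictures show the white stand with the blue-handled brush at scene (115,165) / top (465,348). The cup with the red band is at scene (397,165) and the rail runs (250,150)–(318,265).
Beaker candidates (scene pixels): turquoise at (196,241), (166,351), (241,367) and (332,352), and one clear with a green foot at (222,297) / top (381,228). The clear one is the target, and there is only one brush. I'll measure these and check the choice in a crop.

```bash
cat > m.py <<'E'
from h import *
from scipy.optimize import least_squares
from scipy.spatial.transform import Rotation as R
def circ(P,rad,c0):
    f=lambda c:np.hypot(P[:,0]-c[0],P[:,1]-c[1])-rad
    return least_squares(f,c0,loss='soft_l1',f_scale=.002).x
if __name__=='__main__':
    for n in ('scene','top'):
        p=r.capture(n); W=pts(p,np.ones((480,640),bool))
        def sel(x,y,d,z0,z1): return W[(np.hypot(W[:,0]-x,W[:,1]-y)<d)&(W[:,2]>z0)&(W[:,2]<z1)]
        h=sel(.411,-.285,.06,.165,.215); print(n,'handle',len(h),circ(h,.009,h.mean(0)[:2]))
        h=sel(.411,-.285,.06,.216,.24); print(' handletop',len(h),h.mean(0), h[:,2].max())
        h=sel(.411,-.285,.08,.13,.1425); print(' plate',len(h),(h.min(0)+h.max(0))/2,h[:,2].mean())
        h=sel(.65,-.17,.07,.02,.098); print(' beaker wall',len(h),circ(h,.035,[.65,-.17]), (h.min(0)+h.max(0))/2)
        h=sel(.65,-.17,.07,.098,.11); print(' beaker rim',len(h),circ(h,.034,[.65,-.17]),(h.min(0)+h.max(0))/2)
        h=sel(.433,.268,.07,.056,.07); print(' cup rim',len(h),circ(h,.0315,[.433,.268]),(h.min(0)+h.max(0))/2,np.median(h[:,2]))
        h=sel(.5,-.015,.3,.09,.115); h=h[abs(h[:,1]+.015)<.06]; h=h[(h[:,0]>.33)]; print(' rail',len(h),h.min(0),h.max(0),np.polyfit(h[:,0],h[:,1],1))
        if n=='scene':
            a=p['color'][120:330,80:260]; save('crop1',cv2.resize(a,None,fx=3,fy=2.8))
    s=r.get_state(); 
    M=R.from_euler('xyz',s['eef_rot'],degrees=True).as_matrix(); print(M.round(4))
E
python3 m.py
```

```text
scene handle 230 [ 0.40809372 -0.28609758]
 handletop 99 [ 0.41156939 -0.28589154  0.22304651] 0.22835965113202616
 plate 1569 [ 0.40980936 -0.28619665  0.13635092] 0.139950528563113
 beaker wall 1890 [ 0.64759537 -0.16991751] [ 0.64712938 -0.170041    0.05900471]
 beaker rim 304 [ 0.64671168 -0.16974459] [ 0.64626836 -0.16993306  0.10144656]
 cup rim 218 [0.43316484 0.2636633 ] [0.43290813 0.26360841 0.06013898] 0.059289581940629665
 rail 1189 [ 0.33627996 -0.06390673  0.090054  ] [0.79933287 0.00548995 0.11134121] [ 0.01772905 -0.02900703]
top handle 99 [ 0.40999506 -0.28574836]
 handletop 111 [ 0.41045333 -0.28398732  0.22350838] 0.2272166570470986
 plate 2309 [ 0.41043779 -0.2853943   0.13644204] 0.13938232156080074
 beaker wall 636 [ 0.64555836 -0.1674181 ] [ 0.6471207  -0.16765719  0.05907271]
 beaker rim 167 [ 0.64711675 -0.16852414] [ 0.64678427 -0.16837809  0.10081039]
 cup rim 269 [0.43330734 0.26471118] [0.43345333 0.26488195 0.06044663] 0.05898155175800601
 rail 1242 [ 0.34009851 -0.06347868  0.09000519] [0.79824532 0.00548652 0.11005504] [ 0.02944402 -0.03382659]
[[-0.     -0.3257 -0.9455]
 [-0.     -0.9455  0.3257]
 [-1.      0.     -0.    ]]
```

View pics/crop1.png

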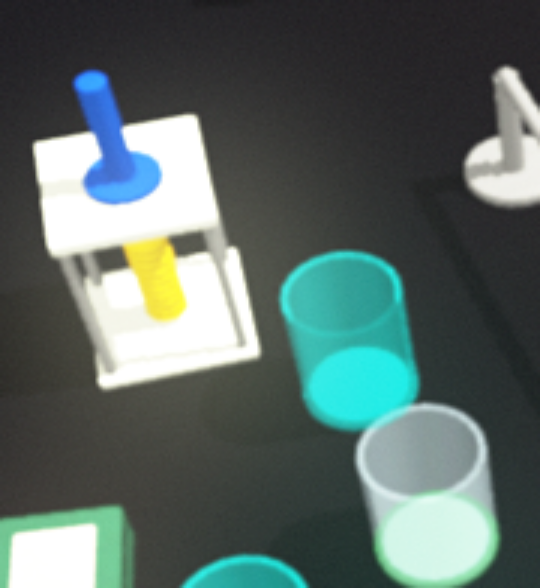

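Emit:
send_rows([
  [[-0.04,0.13,-0.22],[-0.1,0,0]],
  [[-0.08,0.27,-0.45],[-0.21,0,0]],
  [[-0.12,0.4,-0.67],[-0.32,0,0]],
  [[-0.16,0.54,-0.89],[-0.422,0,0]],
  [[-0.16,0.54,-0.89],[-0.422,0,0]],
], jaw=1, force=40)

```text
time_s: 1.5
tcp_pos: [0.3221, 0.5154, 0.2713]
eef_rot: [-120.9, 89.9, 59.1]
contact_force: [0.2, 1.3, 0.8]
gripper_width: 0.0876
```

The crop shows the blue brush in its stand at (100,130) and the clear, green-footed beaker at (428,490). The turquoise look-alike is next to it at (348,340). The choice holds, so I'm moving on.

Emit:
send_rows([
  [[0,0.25,-0.16],[0,0,0]],
  [[0,0.5,-0.33],[0,0,0]],
  [[0,0.75,-0.5],[0,0,0]],
  [[0,1,-0.67],[0,0,0]],
  [[0,1,-0.67],[0,0,0]],
])

```text
time_s: 2.0
tcp_pos: [0.4243, 0.3618, 0.2715]
eef_rot: [-130.0, 89.9, 49.7]
contact_force: [-0.7, 0.4, 0.4]
gripper_width: 0.0878
```

Emit:
send_rows([
  [[0,0.3,-0.1],[0,0,0]],
  [[0,0.6,-0.2],[0,0,0]],
  [[0,0.9,-0.3],[0,0,0]],
  [[0,1,-0.33],[0,0,0]],
  [[0,1,-0.33],[0,0,0]],
])

```text
time_s: 2.5
tcp_pos: [0.4735, 0.2102, 0.2717]
eef_rot: [-130.9, 89.9, 48.6]
contact_force: [-0.1, 0.3, 0.5]
gripper_width: 0.0879
```

Emit:
send_rows([
  [[0,0.3,0],[0,0,0]],
  [[0,0.6,0],[0,0,0]],
  [[0,0.9,0],[0,0,0]],
  [[0,1,0],[0,0,0]],
  [[0,1,0],[0,0,0]],
])

```text
time_s: 3.0
tcp_pos: [0.4725, 0.0597, 0.2716]
eef_rot: [-133.2, 89.8, 46.3]
contact_force: [0.8, -0.3, -0.1]
gripper_width: 0.0879
```

Emit:
send_rows([
  [[0,0.3,0],[0,0,0]],
  [[0,0.6,0],[0,0,0]],
  [[0,0.9,0],[0,0,0]],
  [[0,1,0],[0,0,0]],
  [[0,1,0],[0,0,0]],
])

```text
time_s: 3.5
tcp_pos: [0.4718, -0.0906, 0.2711]
eef_rot: [-131.6, 89.8, 47.8]
contact_force: [0.5, -0.4, 0.7]
gripper_width: 0.087
```

Emit:
send_rows([
  [[0,0.3,0.07],[0,0,0]],
  [[0,0.6,0.13],[0,0,0]],
  [[0,0.9,0.2],[0,0,0]],
  [[0,1,0.2],[0,0,0]],
  [[0,1,0.2],[0,0,0]],
])

```text
time_s: 4.0
tcp_pos: [0.441, -0.2404, 0.2704]
eef_rot: [-124.8, 89.9, 54.5]
contact_force: [0.6, 0.2, -0.1]
gripper_width: 0.0874
```

Emit:
send_rows([
  [[0,0.15,0.1],[0,0,0]],
  [[0,0.3,0.207],[0,0,0]],
  [[0,0.3,0.207],[0,0,0]],
  [[0,0.3,0.207],[0,0,0]],
  [[0,0.3,0.207],[0,0,0]],
])

```text
time_s: 4.5
tcp_pos: [0.4105, -0.2838, 0.2703]
eef_rot: [-128.7, 89.8, 50.7]
contact_force: [-0.8, 0.1, 0.2]
gripper_width: 0.0876
```

Emit:
send_rows([
  [[0.13,0,0],[0,0,0]],
  [[0.26,0,0],[0,0,0]],
  [[0.39,0,0],[0,0,0]],
  [[0.52,0,0],[0,0,0]],
  [[0.52,0,0],[0,0,0]],
])

```text
time_s: 5.0
tcp_pos: [0.4099, -0.2821, 0.19]
eef_rot: [-58.2, 89.7, 121.3]
contact_force: [-0.6, 0.2, -0.3]
gripper_width: 0.0878
```

Run:
```python
from h import *
s=r.get_state(); print(s['tcp_pos'],s['eef_rot'],s['joints'].round(1),s['contact_force'])
p=r.capture('scene'); u,v=pix(p,[.41,-.2855,.15]).astype(int)
save('grip0',cv2.resize(p['color'][max(v-90,0):v+110,max(u-110,0):u+110],None,fx=2.7,fy=2.7))
```

```text
[ 0.409882   -0.28210637  0.18996323] [-58.15249845  89.7442714  121.2808086 ] [-12.    6.6 -25.6  -0.2 -58.  101.6] [-0.63977524  0.20298824 -0.3457569 ]
```

Emit:
send_rows([
  [[-0.013,0.023,0],[0,0,0]],
  [[-0.013,0.023,0],[0,0,0]],
  [[-0.013,0.023,0],[0,0,0]],
  [[-0.013,0.023,0],[0,0,0]],
  [[-0.013,0.023,0],[0,0,0]],
])

```text
time_s: 5.55
tcp_pos: [0.4107, -0.2862, 0.1938]
eef_rot: [-90.1, 89.9, 89.3]
contact_force: [-0.8, -0.4, -0.0]
gripper_width: 0.0874
```

Emit:
send_rows([
  [[0,0,0],[0,0,0]],
  [[0,0,0],[0,0,0]],
  [[0,0,0],[0,0,0]],
  [[0,0,0],[0,0,0]],
  [[0,0,0],[0,0,0]],
], jaw=-1, force=40)

```text
time_s: 6.05
tcp_pos: [0.4106, -0.2862, 0.1938]
eef_rot: [-88.1, 89.9, 91.3]
contact_force: [-0.3, 0.0, -0.8]
gripper_width: 0.0533
```

Emit:
send_rows([
  [[0,0,0],[0,0,0]],
  [[0,0,0],[0,0,0]],
  [[0,0,0],[0,0,0]],
  [[0,0,0],[0,0,0]],
  [[0,0,0],[0,0,0]],
])

```text
time_s: 6.55
tcp_pos: [0.4106, -0.2862, 0.1938]
eef_rot: [-87.9, 89.8, 91.6]
contact_force: [-0.5, 0.8, -0.6]
gripper_width: 0.0177
```

Emit:
send_rows([
  [[0,0,0],[0,0,0]],
  [[-0.2,0,0],[0,0,0]],
  [[-0.4,0,0],[0,0,0]],
  [[-0.65,0,0],[0,0,0]],
  [[-0.9,0,0],[0,0,0]],
])

```text
time_s: 7.05
tcp_pos: [0.4102, -0.2864, 0.3299]
eef_rot: [-73.1, 89.8, 106.4]
contact_force: [1.0, 0.0, -0.9]
gripper_width: 0.0172
```

Emit:
send_rows([
  [[-0.1,0,0],[0,0,0]],
  [[-0.2,0,0],[0,0,0]],
  [[-0.2,0,0],[0,0,0]],
  [[-0.2,0,0],[0,0,0]],
  [[-0.2,0,0],[0,0,0]],
])

```text
time_s: 7.55
tcp_pos: [0.4098, -0.2862, 0.3586]
eef_rot: [-55.6, 89.7, 123.8]
contact_force: [0.1, -0.4, -1.4]
gripper_width: 0.0175
```

```bash
cat > tip.py <<'E'
from m import *
import sys
s=r.get_state(); t=s['tcp_pos']; M=R.from_euler('xyz',s['eef_rot'],degrees=True).as_matrix()
print('tcp',t.round(4),M.round(4).tolist(),s['contact_force'].round(2),s['gripper_width'])
for n in ('scene','top'):
    p=r.capture(n); W=pts(p,np.ones((480,640),bool)); C=p['color'][(p['range_z']>0)].astype(int)
    near=np.hypot(W[:,0]-t[0],W[:,1]-t[1])<.06
    y=near&(C[:,0]>120)&(C[:,1]>90)&(C[:,2]<80)&(W[:,2]>t[2]-.2)
    P=W[y]
    if len(P)>20:
        print(n,len(P),'bristle z',np.percentile(P[:,2],[1,99]).round(4))
        for a,b in ((.0,.03),(.05,.085)):
            z0=t[2]-.184; q=P[(P[:,2]>z0+a)&(P[:,2]<z0+b)]
            if len(q)>10: print('  axis at',a,b,circ(q,.014,t[:2]).round(4), len(q))
    u,v=pix(p,t-[0,0,.1]).astype(int)
    if len(sys.argv)>1: save(sys.argv[1]+n,cv2.resize(p['color'][max(v-110,0):v+110,max(u-110,0):u+110],None,fx=2.5,fy=2.5))
E
python3 tip.py lift
```

```text
tcp [ 0.4098 -0.2862  0.3586] [[-0.0025, -0.0099, -0.9999], [0.0038, -0.9999, 0.0098], [-1.0, -0.0037, 0.0026]] [ 0.07 -0.41 -1.37] 0.017484893148302382
scene 997 bristle z [0.1834 0.4379]
  axis at 0.0 0.03 [ 0.4053 -0.2862] 154
  axis at 0.05 0.085 [ 0.4051 -0.2864] 321
```

View pics/liftscene.png

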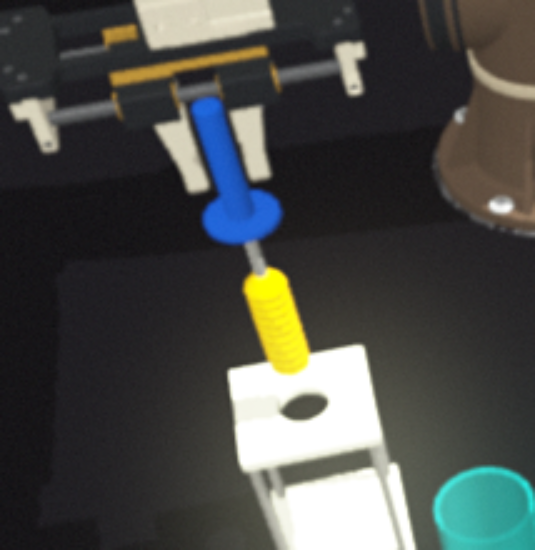

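The brush hangs clear of the stand: its tip is at crop (290,368) above the hole at (305,405), upright between the fingers. Next is the beaker.

Emit:
send_rows([
  [[0,-0.1,-0.2],[0,0,0]],
  [[0,-0.2,-0.4],[0,0,0]],
  [[0,-0.3,-0.6],[0,0,0]],
  [[0,-0.39,-0.79],[0,0,0]],
  [[0,-0.39,-0.79],[0,0,0]],
])

```text
time_s: 8.15
tcp_pos: [0.5315, -0.2274, 0.3566]
eef_rot: [-37.8, 89.6, 141.7]
contact_force: [-0.0, -1.0, -1.1]
gripper_width: 0.0173
```

Emit:
send_rows([
  [[0,-0.1,-0.2],[0,0,0]],
  [[0,-0.2,-0.4],[0,0,0]],
  [[0,-0.3,-0.6],[0,0,0]],
  [[0,-0.39,-0.79],[0,0,0]],
  [[0,-0.39,-0.79],[0,0,0]],
])

```text
time_s: 8.65
tcp_pos: [0.6527, -0.1683, 0.3533]
eef_rot: [-26.9, 89.5, 152.8]
contact_force: [0.4, -0.7, -1.4]
gripper_width: 0.0172
```

```bash
python3 tip.py bk
```

```text
tcp [ 0.6527 -0.1683  0.3533] [[-0.0084, -0.0063, -0.9999], [0.0043, -1.0, 0.0063], [-1.0, -0.0043, 0.0085]] [ 0.38 -0.74 -1.39] 0.017231035477554075
scene 1047 bristle z [0.1758 0.4331]
  axis at 0.0 0.03 [ 0.6475 -0.1681] 165
  axis at 0.05 0.085 [ 0.6471 -0.1687] 336
top 208 bristle z [0.1755 0.4222]
  axis at 0.0 0.03 [ 0.6502 -0.1688] 52
  axis at 0.05 0.085 [ 0.6507 -0.1693] 100
```

Emit:
send_rows([
  [[0,0.007,0.027],[0,0.011,0.0055]],
  [[0,0.007,0.027],[0,0.011,0.0055]],
  [[0.2,0.007,0.027],[0,0.011,0.0055]],
  [[0.4,0.007,0.027],[0,0.011,0.0055]],
  [[0.4,0.007,0.027],[0,0.011,0.0055]],
])

```text
time_s: 9.25
tcp_pos: [0.6432, -0.1704, 0.2909]
eef_rot: [-10.5, 89.7, 169.0]
contact_force: [-0.7, 0.1, -1.1]
gripper_width: 0.017
```

```bash
python3 tip.py bk2
```

```text
tcp [ 0.6432 -0.1704  0.2909] [[-0.0054, -0.0083, -1.0], [0.0011, -1.0, 0.0083], [-1.0, -0.001, 0.0054]] [-0.75  0.06 -1.15] 0.01697432414323734
scene 877 bristle z [0.1133 0.3701]
  axis at 0.0 0.03 [ 0.6385 -0.1709] 141
  axis at 0.05 0.085 [ 0.6381 -0.1711] 283
top 140 bristle z [0.121  0.1905]
  axis at 0.0 0.03 [ 0.6444 -0.1712] 27
  axis at 0.05 0.085 [ 0.6443 -0.1717] 73
```

Emit:
send_rows([
  [[0,-0.009,-0.025],[0,0.007,0.001]],
  [[0,-0.009,-0.025],[0,0.007,0.001]],
  [[0.12,-0.009,-0.025],[0,0.007,0.001]],
  [[0.24,-0.009,-0.025],[0,0.007,0.001]],
  [[0.24,-0.009,-0.025],[0,0.007,0.001]],
])

```text
time_s: 9.85
tcp_pos: [0.6486, -0.1695, 0.2582]
eef_rot: [161.0, 89.8, -19.4]
contact_force: [0.1, 0.4, -1.8]
gripper_width: 0.0171
```

```bash
python3 tip.py bk3
```

```text
tcp [ 0.6486 -0.1695  0.2582] [[0.0037, -0.0077, -1.0], [-0.0013, -1.0, 0.0077], [-1.0, 0.0013, -0.0037]] [ 0.1   0.42 -1.81] 0.01705393585912726
scene 802 bristle z [0.0802 0.338 ]
  axis at 0.0 0.03 [ 0.6453 -0.1704] 137
  axis at 0.05 0.085 [ 0.6444 -0.1707] 261
top 117 bristle z [0.0815 0.2873]
  axis at 0.0 0.03 [ 0.6502 -0.1707] 30
  axis at 0.05 0.085 [ 0.6501 -0.1704] 56
```

Emit:
send_rows([
  [[0.1,0,0],[0,0,0]],
  [[0.2,0,0],[0,0,0]],
  [[0.3,0,0],[0,0,0]],
  [[0.41,0,0],[0,0,0]],
  [[0.41,0,0],[0,0,0]],
])

```text
time_s: 10.45
tcp_pos: [0.6491, -0.1698, 0.1968]
eef_rot: [153.2, 89.8, -27.2]
contact_force: [-0.6, 0.6, -1.6]
gripper_width: 0.0175
```

Emit:
send_rows([
  [[0.01,0,0],[0,0,0]],
  [[0.02,0,0],[0,0,0]],
  [[0.03,0,0],[0,0,0]],
  [[0.04,0,0],[0,0,0]],
  [[0.04,0,0],[0,0,0]],
])

```text
time_s: 10.95
tcp_pos: [0.6491, -0.1699, 0.191]
eef_rot: [155.2, 89.7, -25.3]
contact_force: [-0.4, -0.5, -1.2]
gripper_width: 0.0172
```

Emit:
send_rows([
  [[0.008,0,0],[0,0,0]],
  [[0.015,0,0],[0,0,0]],
  [[0.018,0,0],[0,0,0]],
  [[0.02,0,0],[0,0,0]],
  [[0.02,0,0],[0,0,0]],
])

```text
time_s: 11.45
tcp_pos: [0.6494, -0.1699, 0.1886]
eef_rot: [156.9, 89.7, -23.5]
contact_force: [-0.3, -0.1, 3.7]
gripper_width: 0.017
```

Contact on the floor at +5 N, so stroke 1 is done. Now drawing up about 66 mm and repeating.

Emit:
send_rows([
  [[-0.12,0,0],[0,0,0]],
  [[-0.24,0,0],[0,0,0]],
  [[-0.36,0,0],[0,0,0]],
  [[-0.44,0,0],[0,0,0]],
  [[-0.44,0,0],[0,0,0]],
])

```text
time_s: 11.95
tcp_pos: [0.6499, -0.1699, 0.2563]
eef_rot: [163.7, 89.5, -16.8]
contact_force: [-0.6, -0.0, 0.2]
gripper_width: 0.0178
```

Emit:
send_rows([
  [[0.1,0,0],[0,0,0]],
  [[0.2,0,0],[0,0,0]],
  [[0.3,0,0],[0,0,0]],
  [[0.4,0,0],[0,0,0]],
  [[0.41,0,0],[0,0,0]],
])

```text
time_s: 12.45
tcp_pos: [0.6486, -0.1697, 0.1912]
eef_rot: [147.4, 89.8, -33.0]
contact_force: [-0.9, -0.4, -1.2]
gripper_width: 0.0175
```

Emit:
send_rows([
  [[0.008,0,0],[0,0,0]],
  [[0.015,0,0],[0,0,0]],
  [[0.018,0,0],[0,0,0]],
  [[0.021,0,0],[0,0,0]],
  [[0.021,0,0],[0,0,0]],
])

```text
time_s: 12.95
tcp_pos: [0.6488, -0.1697, 0.1887]
eef_rot: [155.2, 89.8, -25.2]
contact_force: [0.4, 0.5, -0.1]
gripper_width: 0.0177
```

Only light contact here, so I'll press a little further to be sure of the stroke.

Emit:
send_rows([
  [[0.005,0,0],[0,0,0]],
  [[0.008,0,0],[0,0,0]],
  [[0.008,0,0],[0,0,0]],
  [[0.008,0,0],[0,0,0]],
  [[0.008,0,0],[0,0,0]],
])

```text
time_s: 13.45
tcp_pos: [0.6492, -0.1699, 0.1886]
eef_rot: [157.9, 89.7, -22.6]
contact_force: [-1.1, 0.7, 5.2]
gripper_width: 0.0173
```

Emit:
send_rows([
  [[-0.12,0,0],[0,0,0]],
  [[-0.24,0,0],[0,0,0]],
  [[-0.36,0,0],[0,0,0]],
  [[-0.44,0,0],[0,0,0]],
  [[-0.44,0,0],[0,0,0]],
])

```text
time_s: 13.95
tcp_pos: [0.6497, -0.1698, 0.2565]
eef_rot: [164.8, 89.5, -15.6]
contact_force: [-0.7, 0.8, -1.2]
gripper_width: 0.0169
```

Emit:
send_rows([
  [[0.1,0,0],[0,0,0]],
  [[0.2,0,0],[0,0,0]],
  [[0.3,0,0],[0,0,0]],
  [[0.4,0,0],[0,0,0]],
  [[0.41,0,0],[0,0,0]],
])

```text
time_s: 14.45
tcp_pos: [0.6485, -0.1697, 0.1915]
eef_rot: [153.2, 89.8, -27.3]
contact_force: [-0.2, 0.1, -1.5]
gripper_width: 0.0172
```

Emit:
send_rows([
  [[0.008,0,0],[0,0,0]],
  [[0.015,0,0],[0,0,0]],
  [[0.018,0,0],[0,0,0]],
  [[0.022,0,0],[0,0,0]],
  [[0.022,0,0],[0,0,0]],
])

```text
time_s: 14.95
tcp_pos: [0.6487, -0.1697, 0.1887]
eef_rot: [157.8, 89.8, -22.6]
contact_force: [-0.9, 0.5, -1.8]
gripper_width: 0.0173
```

Emit:
send_rows([
  [[0.005,0,0],[0,0,0]],
  [[0.009,0,0],[0,0,0]],
  [[0.009,0,0],[0,0,0]],
  [[0.009,0,0],[0,0,0]],
  [[0.009,0,0],[0,0,0]],
])

```text
time_s: 15.45
tcp_pos: [0.6491, -0.1699, 0.1885]
eef_rot: [159.7, 89.7, -20.7]
contact_force: [-1.4, 0.9, 5.8]
gripper_width: 0.0171
```

Emit:
send_rows([
  [[-0.2,0,0],[0,0,0]],
  [[-0.4,0,0],[0,0,0]],
  [[-0.65,0,0],[0,0,0]],
  [[-0.85,0,0],[0,0,0]],
  [[-0.95,0,0],[0,0,0]],
])

```text
time_s: 15.95
tcp_pos: [0.6491, -0.1698, 0.3347]
eef_rot: [165.8, 89.4, -14.6]
contact_force: [0.6, 0.4, -0.9]
gripper_width: 0.0169
```

Emit:
send_rows([
  [[-0.1,0,0],[0,0,0]],
  [[-0.2,0,0],[0,0,0]],
  [[-0.25,0,0],[0,0,0]],
  [[-0.25,0,0],[0,0,0]],
  [[-0.25,0,0],[0,0,0]],
])

```text
time_s: 16.45
tcp_pos: [0.6485, -0.1696, 0.3713]
eef_rot: [166.8, 89.5, -13.6]
contact_force: [-0.4, -0.1, -1.0]
gripper_width: 0.0172
```

```bash
python3 tip.py up
python3 - <<'E'
from m import *
p=r.capture('scene'); W=pts(p,np.ones((480,640),bool))
h=W[(np.hypot(W[:,0]-.647,W[:,1]+.169)<.06)&(W[:,2]>.098)&(W[:,2]<.11)]
print('beaker rim',circ(h,.034,[.647,-.169]))
E
```

```text
tcp [ 0.6485 -0.1696  0.3713] [[0.0086, -0.0075, -0.9999], [-0.0021, -1.0, 0.0075], [-1.0, 0.002, -0.0086]] [-0.41 -0.15 -1.03] 0.01721154157161068
scene 1116 bristle z [0.1937 0.4505]
  axis at 0.0 0.03 [ 0.6462 -0.1704] 169
  axis at 0.05 0.085 [ 0.645  -0.1704] 349
top 168 bristle z [0.1973 0.4391]
  axis at 0.0 0.03 [ 0.6499 -0.1704] 36
  axis at 0.05 0.085 [ 0.6495 -0.1705] 71
beaker rim [ 0.64666725 -0.16968856]
```

All three strokes are done, and the beaker rim fits at (0.6467, -0.1697), unmoved. Next I'll carry the brush over the rail, crossing at x ≈ 0.55 with the tip 0.187 up.

Emit:
send_rows([
  [[0,-0.23,0.17],[0,-0.005,0]],
  [[0,-0.46,0.33],[0,-0.011,-0.002]],
  [[0,-0.7,0.5],[0,-0.011,-0.002]],
  [[0,-0.93,0.67],[0,-0.011,-0.002]],
  [[0,-0.93,0.67],[0,-0.011,-0.002]],
])

```text
time_s: 17.1
tcp_pos: [0.5467, -0.0266, 0.3706]
eef_rot: [-108.9, 90.0, 70.9]
contact_force: [0.8, 0.3, -0.4]
gripper_width: 0.0172
```

Emit:
send_rows([
  [[0,-0.24,0.13],[0,0,0]],
  [[0,-0.48,0.26],[0,0,0]],
  [[0,-0.72,0.4],[0,0,0]],
  [[0,-0.97,0.53],[0,0,0]],
  [[0,-0.97,0.53],[0,0,0]],
])

```text
time_s: 17.6
tcp_pos: [0.4661, 0.1223, 0.3706]
eef_rot: [-95.6, 89.9, 84.4]
contact_force: [-0.3, -0.1, -0.7]
gripper_width: 0.0173
```

Emit:
send_rows([
  [[0,-0.24,0.06],[0,0,0]],
  [[0,-0.48,0.12],[0,0,0]],
  [[0,-0.72,0.18],[0,0,0]],
  [[0,-0.93,0.23],[0,0,0]],
  [[0,-0.93,0.23],[0,0,0]],
])

```text
time_s: 18.1
tcp_pos: [0.4313, 0.2644, 0.3699]
eef_rot: [-55.5, 89.9, 124.7]
contact_force: [0.3, -1.2, -1.3]
gripper_width: 0.017
```

```bash
python3 tip.py cup
```

```text
tcp [0.4313 0.2644 0.3699] [[-0.0007, 0.0026, -1.0], [0.001, -1.0, -0.0026], [-1.0, -0.001, 0.0007]] [ 0.28 -1.24 -1.31] 0.016965839618881227
scene 578 bristle z [0.1899 0.4275]
  axis at 0.0 0.03 [0.4274 0.2642] 168
  axis at 0.05 0.085 [0.427  0.2648] 269
top 30 bristle z [0.1907 0.2067]
  axis at 0.0 0.03 [0.4305 0.264 ] 30
```

Emit:
send_rows([
  [[0.15,0,-0.017],[0,0,0]],
  [[0.3,0,-0.017],[0,0,0]],
  [[0.45,0,-0.017],[0,0,0]],
  [[0.6,0,-0.017],[0,0,0]],
  [[0.6,0,-0.017],[0,0,0]],
])

```text
time_s: 18.7
tcp_pos: [0.4333, 0.2598, 0.2773]
eef_rot: [35.8, 89.7, -144.2]
contact_force: [0.2, -0.5, 0.4]
gripper_width: 0.0171
```

```bash
python3 tip.py c2
```

```text
tcp [0.4333 0.2598 0.2773] [[-0.0045, -0.0005, -1.0], [-0.0033, -1.0, 0.0005], [-1.0, 0.0033, 0.0045]] [ 0.25 -0.54  0.39] 0.01712385770412562
scene 733 bristle z [0.0992 0.3565]
  axis at 0.0 0.03 [0.4289 0.2589] 127
  axis at 0.05 0.085 [0.4286 0.2593] 227
```

Emit:
send_rows([
  [[0.04,-0.03,-0.005],[0,0.006,-0.004]],
  [[0.08,-0.03,-0.005],[0,0.006,-0.004]],
  [[0.12,-0.03,-0.005],[0,0.006,-0.004]],
  [[0.123,-0.03,-0.005],[0,0.006,-0.004]],
  [[0.123,-0.03,-0.005],[0,0.006,-0.004]],
])

```text
time_s: 19.3
tcp_pos: [0.4354, 0.2658, 0.2622]
eef_rot: [-147.9, 89.7, 32.1]
contact_force: [0.3, -0.1, -1.5]
gripper_width: 0.0173
```

Emit:
send_rows([
  [[0,0,0],[0,0,0]],
  [[0,0,0],[0,0,0]],
  [[0,0,0],[0,0,0]],
  [[0,0,0],[0,0,0]],
  [[0,0,0],[0,0,0]],
])

```text
time_s: 19.8
tcp_pos: [0.4355, 0.2658, 0.2623]
eef_rot: [-147.7, 89.7, 32.3]
contact_force: [-1.0, -0.3, -0.3]
gripper_width: 0.0174
```

```bash
python3 tip.py c3
python3 - <<'E'
from m import *
p=r.capture('scene'); W=pts(p,np.ones((480,640),bool))
h=W[(np.hypot(W[:,0]-.433,W[:,1]-.264)<.05)&(W[:,2]>.056)&(W[:,2]<.064)]
print('cup rim',circ(h,.0315,[.433,.264]),len(h)); print(r.get_state()['qd'].round(2))
E
```

```text
tcp [0.4355 0.2658 0.2623] [[0.0044, 0.0006, -1.0], [0.0028, -1.0, -0.0006], [-1.0, -0.0028, -0.0044]] [-0.99 -0.28 -0.28] 0.01738510475402232
scene 701 bristle z [0.0853 0.3416]
  axis at 0.0 0.03 [0.4326 0.266 ] 117
  axis at 0.05 0.085 [0.4319 0.2661] 222
cup rim [0.43322807 0.26342909] 189
[ 0.01  0.05 -0.05 -0.07  0.06 -0.11]
```

View pics/c3scene.png

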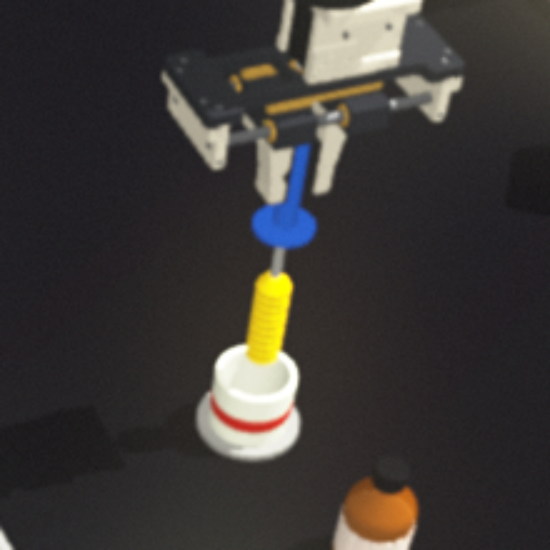

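The brush is upright above the cup mouth (tip at crop (263,360), mouth centre about (257,375)). It sits about 2–3 mm off centre and about 18 mm above the rim, so one fine correction follows.

Emit:
send_rows([
  [[0.01,0.008,0.012],[0,-0.003,0.002]],
  [[0.021,0.008,0.012],[0,-0.003,0.002]],
  [[0.021,0.008,0.012],[0,-0.003,0.002]],
  [[0.021,0.008,0.012],[0,-0.003,0.002]],
  [[0.021,0.008,0.012],[0,-0.003,0.002]],
])

```text
time_s: 20.45
tcp_pos: [0.4337, 0.2646, 0.259]
eef_rot: [-152.8, 89.9, 27.2]
contact_force: [-0.1, -0.8, -0.2]
gripper_width: 0.0172
```

```bash
python3 tip.py c4
```

```text
tcp [0.4337 0.2646 0.259 ] [[0.002, 0.0007, -1.0], [0.001, -1.0, -0.0007], [-1.0, -0.001, -0.002]] [-0.07 -0.81 -0.23] 0.01716580748767094
scene 694 bristle z [0.0817 0.3388]
  axis at 0.0 0.03 [0.4304 0.2645] 115
  axis at 0.05 0.085 [0.4298 0.2645] 219
```

Emit:
send_rows([
  [[0,0,0],[0,0,0]],
  [[0,0,0],[0,0,0]],
  [[0,0,0],[0,0,0]],
  [[0,0,0],[0,0,0]],
  [[0,0,0],[0,0,0]],
])

```text
time_s: 21.05
tcp_pos: [0.4337, 0.2646, 0.2591]
eef_rot: [-149.7, 89.9, 30.3]
contact_force: [-0.1, 0.7, -1.2]
gripper_width: 0.0174
```

Run:
```python
from h import *
s=r.get_state(); print(s['tcp_pos'],s['qd'].round(2),s['gripper_width']); print(r.close_job())
```

```text
[0.4336921  0.26459275 0.25911029] [ 0.03 -0.07 -0.09 -0.07  0.03  0.11] 0.017387553944003934
the job is handed in; nothing more can be done
None
```

The job is handed in at 21 s. I took the brush from the stand and pushed it to the floor of the clear, green-footed beaker three times. It was drawn up about 68 mm between strokes and then carried over the rail to the drip cup, where it is still held.

- **Strokes:** each ended in contact, with the force reading rising from about −1.3 N to between +3.7 and +5.8 N. The beaker's rim measured within about 1 mm of its starting place afterwards.
- **Rail:** crossed at x ≈ 0.55, between the posts, with the brush tip about 80 mm above the bar by the pose readings. I took no picture of the crossing itself.
- **End pose:** the tip works out at about (0.434, 0.265, 0.075), against a cup mouth at (0.433, 0.264). That is about 15 mm above the rim and about 1 mm off centre, tilted about 0.1°. The arm was motionless and the grip held at 17.4 mm.
- **Disagreement:** the scene camera's fit put the bristles 3–4 mm nearer the robot in x than the arm's own reading, and their lowest visible points about 6 mm higher. It showed similar offsets earlier, just after the lift from the stand, and the top camera was within 1–2 mm, so I went by the arm reading.
- **Not re-measured:** I did not check the bottle, dishes and slide box at the end; the brush and gripper passed well above anything near their path.

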